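# Show the long objective to the inspection camera

## Task

Slide the inspection camera's shutter fully open first; then lift the longest objective, the one standing tallest, out of its rack and hold it in the air before the camera, its nose pointing squarely at the middle of the window from 40 mm away, for its front lens to be inspected. Finish while holding it there, still; do not let go or put it down. Leave the other objectives in the rack, do not knock over the dropper bottle, and do not knock the objective against the camera.

Things in the scene. Friction and masses are not known exactly. Their poses are not given: they have to be found in the camera images.
- objective_long_barrel (a point): long microscope objective (140-280 g), tallest of four steel ones standing nose down in the rack, in any hole. Barrel 32 mm wide, 46 mm tall above its shoulder, which rests on the rack's top; brass thread above, 20 mm wide, 5 mm tall. Point: on the axis, half-way up the barrel, 23 mm above the shoulder, 48 mm from the nose tip. z: along the axis, nose to thread (up in the rack).
- objective_long_nose (a point): centre of the flat 12 mm front (front lens) of the long objective's nose. The nose is 21 mm wide for 15 mm below the shoulder, then tapers over 10 mm: it reaches 25 mm below the rack's top, in its hole. z runs from nose to thread.
- objective_a_barrel (a point): one of the other objectives: same look and 32 mm barrel diameter, but its barrel is only 30 mm tall above the shoulder (plus 5 mm thread). Point on its axis, 15 mm above the shoulder, i.e. above the rack's top; z along its axis towards the thread.
- objective_b_barrel (a point): one of the other objectives: same look and 32 mm barrel diameter, but its barrel is only 25 mm tall above the shoulder (plus 5 mm thread). Point on its axis, 12.5 mm above the shoulder, i.e. above the rack's top; z along its axis towards the thread.
- objective_c_barrel (a point): one of the other objectives: same look and 32 mm barrel diameter, but its barrel is only 20 mm tall above the shoulder (plus 5 mm thread). Point on its axis, 10 mm above the shoulder, i.e. above the rack's top; z along its axis towards the thread.
- rack: white plastic rack, a fixed block 56 mm (its x) by 222 mm (its y) by 45 mm high, with four through holes 23 mm wide in a row along its y at -87, -29, 29 and 87 mm, an objective in each. Origin at the centre of its underside, z up.
- camera: inspection camera, fixed: white head 84 x 160 x 50 mm between two 85 mm high brackets (183 mm apart outside, short shafts to 197 mm) on a black base 130 x 170 x 12 mm. The head's flat top face leans 30 degrees towards the robot's side (the camera's -x): it looks up and back. Origin: underside of the base, below the head's middle; z up, y along the head's length.
- window (a point): centre of the camera's round window (30 mm black glass in a white 42 mm ring) in the sloping face, covered by the shutter at first; 97 mm above the bench, 35 mm from the head's middle to the camera's -y. z: the way the camera looks, square out of the face (30 degrees off vertical, to the camera's -x); y: level along the head, the way the shutter opens.
- shutter (a joint): travel of the camera's sliding shutter, m: 0 covers the window, 0.055 is fully open (at its stop); slides along the window's +y with about 1.5 N friction and stays where it is left. It starts within 12 mm of closed.
- shutter_knob (a point): middle of the shutter's knob, a steel pin 12 mm wide, 25 mm tall, square on the middle of the shutter, a dark steel plate 47 x 46 x 3 mm lying on the camera's face between two rails (1.5 mm higher than the plate, 61 mm apart outside). Point: 12.5 mm above the plate's upper side, 17 mm above the window's plane; axes as the window's.
- dropper_mid (a point): amber glass dropper bottle with black cap, 30 mm wide, 70 mm tall, standing loose on the bench between rack and camera. Point on its axis, half-way up; z up.
Mind the look-alikes: they are no part of the job. What is shaped like the camera but blue is not meant.

How it is judged:
On the way, in this order (a step that is already met when the one before it is completed fails the run):
1. the shutter is fully open (at least 47 of its 55 mm) (value of joint shutter above 0.047 m), for 0.2 s.
2. the long objective is held by the gripper, its nose clear above the rack (z of objective_long_nose in the frame of rack above 0.055 m and contact force between objective_long and the fingers above 1 N), for 0.2 s.
At the end, for the whole second after the job is handed in: Gripper holds the long objective still, touching neither rack nor camera; nose 28 to 52 mm out from the window, within 10 mm of its axis in the window's x and y, pointing at it within 0.14 rad (8 degrees) of square; shutter open at least 47 mm (contact force between objective_long and the fingers above 1 N and value of joint shutter above 0.047 m and z of objective_long_nose in the frame of window between 0.028 and 0.052 m and x of objective_long_nose in the frame of window between -0.01 and 0.01 m and y of objective_long_nose in the frame of window between -0.01 and 0.01 m and angle between the z axis of objective_long_nose and the z axis of window, either way round below 0.14 rad and z of objective_long_barrel in the frame of window above 0.07 m and contact force between objective_long and camera below 0.3 N and contact force between objective_long and rack below 0.3 N and linear speed of objective_long below 0.02 m/s); the arm keeps its last pose, push and grip.
It fails at once if one of the other three objectives was moved by more than 20 mm (distance of any of objective_a_barrel, objective_b_barrel, objective_c_barrel from where it was at the start of the episode above 0.02 m).
It fails at once if the dropper bottle was knocked over (angle between dropper_mid's own z axis and vertical above 0.6 rad).
It fails at once if the long objective knocked against the inspection camera (contact force between objective_long and camera above 2 N).
It also fails if it takes over 58 s, if anything falls off the work surface, if the arm or the gripper's body presses on something with over 40 N, if the wrist force passes 120 N, or if a joint passes its speed limit or range.

## Robot

A 6-joint arm with a two-finger parallel gripper is mounted at the origin on the work surface. World frame = base frame: x ahead of the robot, y to its left, z up, the work surface at z = 0. Lengths are in m, angles in rad, forces in N, time in s.
With the tool pointing down it reaches from about 0.25 to 0.725 m from the base axis. Payload 9.7 kg.
Tool frame: the origin (TCP) lies midway between the tips of the shut fingers; the grasp point (between the pads) lies 19 mm behind it; z points along the fingers, x is the direction in which the jaws open and shut, and the axes are right-handed (so a half turn about z gives the same grasp; the last joint's range is limited). The gripper opens to 85 mm and grips with 20 to 120 N. Pads are 22 mm wide; open, the fingers measure 114 mm over their backs; the gripper's body (76 mm by 85 mm) begins 54 mm behind the grasp point. The pads swing forward as they close: fully open they stand 13 mm farther back than shut.
Start: joints at [-1.105, 0.087, 0.176, 1.66, 0, 1.571], TCP at [0.247, -0.491, 0.231] pointing down, gripper open.
Joint ranges: [-3.13, 3.13], [-0.85, 1.81], [-1.15, 1.24], [-2.2, 2.28], [-1.44, 1.52], [-3.14, 3.14]. Speed limits (rad/s): [2.22, 2.22, 2.57, 3.14, 3.14, 3.14].

## Interface

Orientations are given as a unit quaternion [w, x, y, z].
In Python, from station import bot gives the robot as it stands.
- The arm moves only by the tool step_arm, never from a script. Its argument "commands" is a list of rows, each an object with "translation": the shift along the tool's x, y, z in m, a list of three; "turn": the turn, a rotation vector about the tool's x, y, z in degrees, a list of three; "jaw": the finger opening in m, from 0 to 0.0854. In form: [{"translation": [dx, dy, dz], "turn": [wx, wy, wz], "jaw": jaw}, ...]. A call has 1 to 12 rows; each row shifts and turns the commanded pose from where the row before left it, along the tool's axes as they then stand; what a row does not reach is not made up. A row lasts 1/8 s, in which the tool goes at most 62.5 mm and 10.7 degrees, less where a joint would pass 70% of its speed; a pose out of reach is approached as far as the arm can. A call is refused whole if a number of a shift passes 0.0625 or a number of a turn 10.7, either way. A call with a gripper value outside its range is refused whole. The fingers move at their own pace and stop on an object; the grip force is fixed at half the most. Time passes only in rows, so rows that do not move let the fingers close. It gives the time, the measured TCP pose, the force and the opening at its end, in the units of the state.
- bot.read_state(): the state, without advancing time (a new reading comes with each control period).
- bot.snapshot(name): name is "side" or "top"; returns the picture (480x640x3 uint8, blue, green, red); there is no depth.
- bot.camera_params(name): a dict with "vfov" (degrees; the focal length in pixels is half the picture's height over the tangent of half this angle, whatever the lens; pixels are square), "cx", "cy" (the principal point, pixels), "dist" ([k1, k2, p1, p2, k3] as OpenCV has them; the pictures are not rectified), "R" (3x3) and "t" (3): a world point X has camera coordinates R X + t. Camera axes: x right, y down, z forward; pixel columns grow to the right and rows downward; lengths in m; the calibration is good to about 2 mm. A picture is of the moment at which its call begins. camera_params takes no time and is no camera call.
- bot.sign_off(): hands the job in, once; it reports no verdict.
The state is a dict: "t": time; "qpos": joint angles; "joint_vel": joint speeds; "effort": joint torques, N m; "tcp_pos": TCP position; "tool_rot": TCP orientation; "contact_force": force on the tool from outside, world axes, zero at the start; "wrist_torque": the same for the moment, N m; "finger_gap": finger opening in m.
Only numpy, scipy, OpenCV 4.12 (cv2) and the standard library are available. Lean on these libraries where they do the work, as an engineer would, in place of code of your own. Each camera call takes 0.05 s, during which the arm holds its last target.

## Working session

There is one attempt and no reset: what is moved stays moved. The work goes in short steps, Python scripts to look and compute and a tool call to move; the robot and the scene stay as the last step left them, time stands still between calls to the robot, and variables do not carry over. Pictures are saved under pics/ and viewed, and the job is handed in when it is done.

Besides the shell and the picture viewer there is one more tool, called after "Emit:" as a command line: name --argument value ..., lists and objects as JSON in quotes. step_arm: Moves the arm, as the interface text tells. Its arguments: {"type":"object","properties":{"commands":{"type":"array","items":{"type":"object","properties":{"translation":{"type":"array","items":{"type":"number"}},"turn":{"type":"array","items":{"type":"number"}},"jaw":{"type":"number"}}}}},"required":["commands"]}

```bash
mkdir -p pics; ls; python3 - <<'E'
from station import bot
import cv2,numpy as np
print(bot.read_state())
for n in("side","top"):
    im=bot.snapshot(n); cv2.imwrite(f"pics/{n}0.png",im); print(n,bot.camera_params(n))
E
```

```text
pics
{'t': 0.0, 'qpos': array([-1.10502977e+00,  8.74721608e-02,  1.75109664e-01,  1.65978279e+00,
        1.81265758e-05,  1.57081071e+00]), 'joint_vel': array([ 0.00088068,  0.00109639,  0.00104802, -0.00036311, -0.00065968,
        0.00067799]), 'effort': array([ 1.43206791e-03, -5.20385027e+01,  4.64807475e+01,  1.63797790e-02,
        1.12903199e-04, -1.09001874e-05]), 'tcp_pos': array([ 0.24691082, -0.49120523,  0.23056386]), 'tool_rot': array([-3.61698815e-04,  8.51203358e-01, -5.24835582e-01, -5.69370057e-04]), 'contact_force': array([-0.03213213,  0.75039527,  0.01957304]), 'wrist_torque': array([ 0.01593849, -0.00083714, -0.02438292]), 'finger_gap': 0.08553596623501548}
side {'vfov': 48.80310764852105, 'cx': 324.70912182698515, 'cy': 247.88141542298325, 'dist': array([-0.07816197,  0.        ,  0.        ,  0.        ,  0.        ]), 'R': array([[-0.84510588, -0.53430748, -0.01765129],
       [-0.2502307 ,  0.42453208, -0.87014775],
       [ 0.47241999, -0.73095009, -0.49247469]]), 't': array([0.41637623, 0.25629464, 0.74574046])}
top {'vfov': 44.715772544203254, 'cx': 323.5110347528091, 'cy': 239.7686464305916, 'dist': array([-0.11699913,  0.        ,  0.        ,  0.        ,  0.        ]), 'R': array([[-0.00859732, -0.99994625, -0.00579428],
       [-0.97915025,  0.00959431, -0.20291067],
       [ 0.20295536,  0.00392898, -0.97918011]]), 't': array([-0.0850504 ,  0.54642941,  1.21536423])}
```

View pics/side0.png

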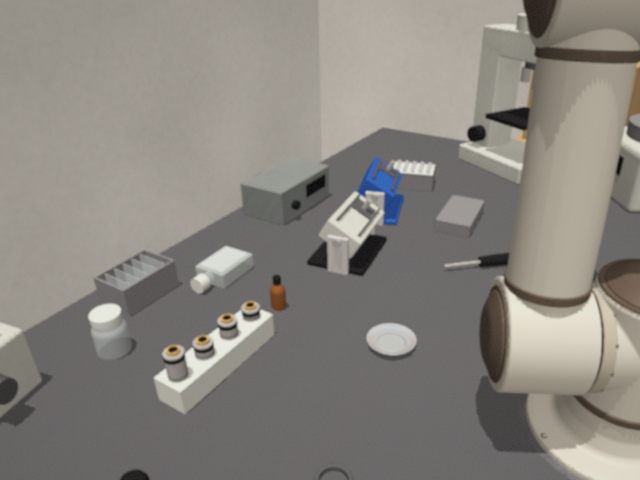

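View pics/top0.png

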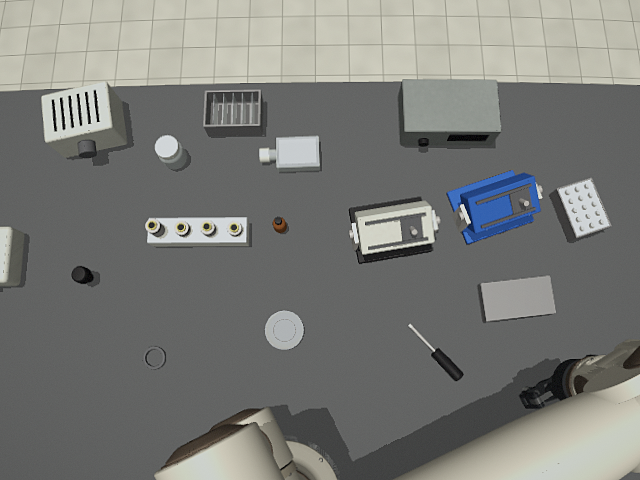

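The long objective is leftmost in the rack (top view about 153,227; side about 175,360). The white camera is at about (395,230) in the top view, with its shutter at the right end (knob about 414,231). I'll zoom in on these.

```bash
python3 - <<'E'
import cv2
t=cv2.imread("pics/top0.png");s=cv2.imread("pics/side0.png")
cv2.imwrite("pics/tcam.png",cv2.resize(t[185:275,340:450],None,fx=6.5,fy=6.5,interpolation=cv2.INTER_CUBIC))
cv2.imwrite("pics/track.png",cv2.resize(t[205:255,140:295],None,fx=5,fy=5,interpolation=cv2.INTER_CUBIC))
cv2.imwrite("pics/scam.png",cv2.resize(s[180:280,300:410],None,fx=6,fy=6,interpolation=cv2.INTER_CUBIC))
cv2.imwrite("pics/srack.png",cv2.resize(s[270:410,150:300],None,fx=4,fy=4,interpolation=cv2.INTER_CUBIC))
E
```

```text
(no output)
```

View pics/tcam.png

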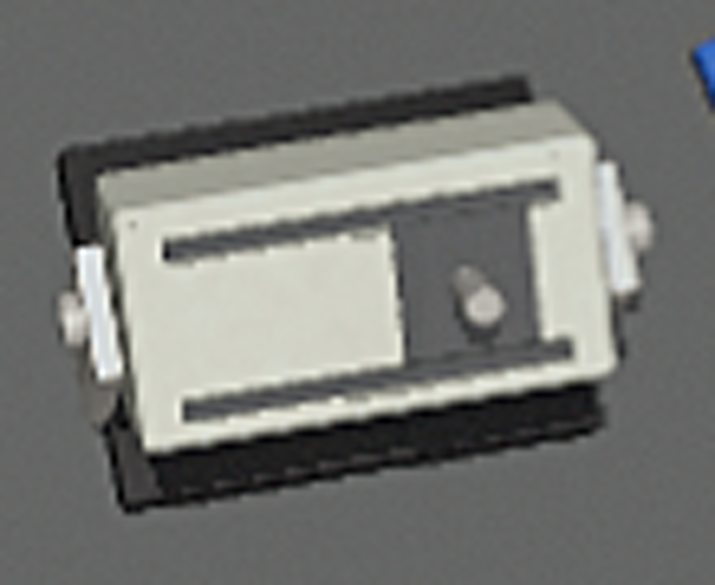

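View pics/track.png

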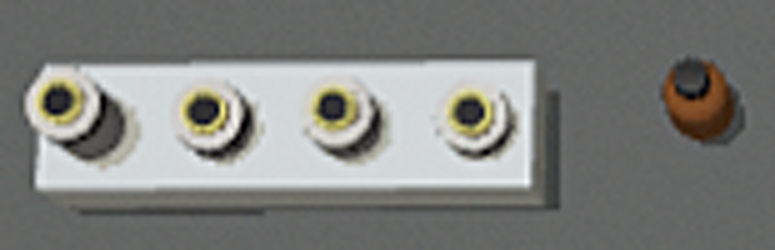

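View pics/scam.png

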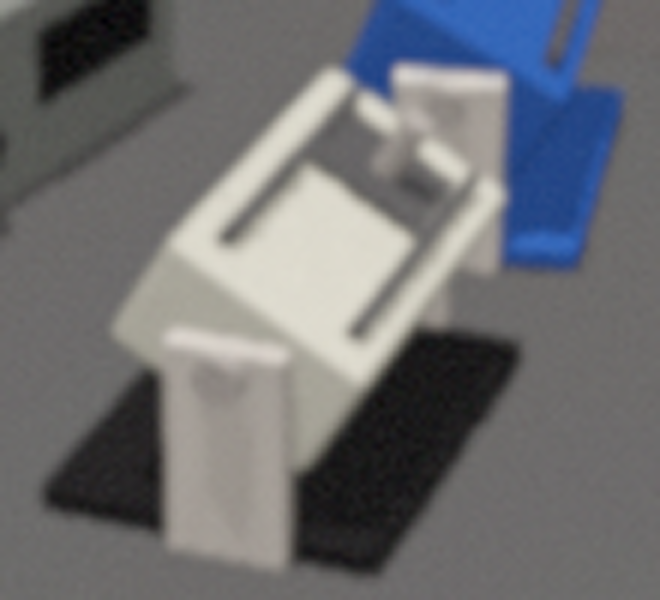

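View pics/srack.png

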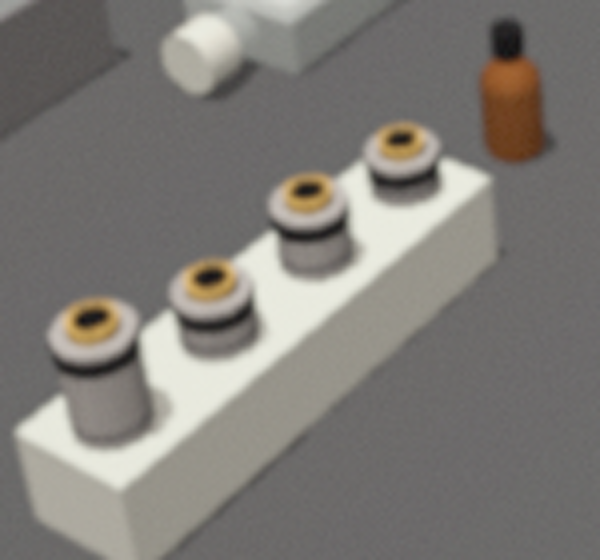

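The camera's face corners, the knob, the rack and the objectives are all visible in both views. Next I triangulate them.

```bash
cat > h.py <<'E'
from station import bot
import cv2,numpy as np
def P(n):
    c=bot.camera_params(n); f=240/np.tan(np.radians(c['vfov']/2))
    return np.array([[f,0,c['cx']],[0,f,c['cy']],[0,0,1]]),c['dist'],c['R'],c['t']
def und(n,p):
    K,d,R,t=P(n); return cv2.undistortPoints(np.array(p,float).reshape(-1,1,2),K,d).reshape(-1,2)
def tri(ps,pt):
    _,_,Rs,ts=P('side');_,_,Rt,tt=P('top')
    X=cv2.triangulatePoints(np.c_[Rs,ts],np.c_[Rt,tt],und('side',ps).T,und('top',pt).T)
    return (X[:3]/X[3]).T
def plane(n,p,z):
    K,d,R,t=P(n);u=und(n,p);d=np.c_[u,np.ones(len(u))]@R;C=-R.T@t
    return C+d*((z-C[2])/d[:,2])[:,None]
def proj(n,X):
    K,d,R,t=P(n);return cv2.projectPoints(np.array(X,float).reshape(-1,1,3),cv2.Rodrigues(R)[0],t,K,d)[0].reshape(-1,2)
def uz(p,f,ox,oy): return (np.array(p,float)+.5)/f-.5+[ox,oy]
E
python3 - <<'E'
from h import *
np.set_printoptions(precision=4,suppress=True)
T=uz([(112,205),(595,140),(615,375),(148,450),(487,305)],6.5,340,185)
S=uz([(180,240),(335,68),(502,195),(365,385),(412,125)],6,300,180)
X=tri(S,T);print(X); print('reproj',proj('top',X)-T,proj('side',X)-S)
c=X[:4]
print('edges',[np.linalg.norm(c[i]-c[(i+1)%4]) for i in range(4)],'ctr',c.mean(0))
y=(c[0]+c[3]-c[1]-c[2]);y/=np.linalg.norm(y);xx=(c[0]+c[1]-c[2]-c[3]);xx/=np.linalg.norm(xx);print(y,xx,np.cross(xx,y))
# rack
Tr=uz([(45,65),(535,60),(530,187),(37,187)],5,140,205)
Sr=uz([(130,488),(492,182)],4,150,270)
R=plane('top',Tr,.045);print('rack',R,[np.linalg.norm(R[i]-R[(i+1)%4]) for i in range(4)]);print(plane('side',Sr,.045))
# thread tops
To=uz([(59,100),(204,111),(333,107),(469,111)],5,140,205);So=uz([(94,319),(211,279),(307,189),(401,139)],4,150,270)
print('obj',tri(So,To)); print(plane('top',To[:1],.096))
print('bottle',tri(uz([(507,35)],4,150,270),uz([(690,78)],5,140,205)))
E
```

```text
[[ 0.5818 -0.161   0.1155]
 [ 0.6054 -0.3169  0.1149]
 [ 0.5369 -0.3273  0.0735]
 [ 0.5121 -0.1723  0.0725]
 [ 0.5509 -0.2786  0.1185]]
reproj [[ 0.291   0.5806]
 [-0.3952 -0.8404]
 [-0.5391 -1.2788]
 [-0.3048 -0.6778]
 [-0.5409 -1.2067]] [[-0.6512 -0.1347]
 [ 0.8409  0.1587]
 [ 1.2904  0.2169]
 [ 0.7662  0.1378]
 [ 1.2396  0.2212]]
edges [np.float64(0.15769478769340892), np.float64(0.08066888598202616), np.float64(0.15691677417224878), np.float64(0.08263863688606428)] ctr [ 0.5591 -0.2444  0.0941]
[-0.1536  0.9881 -0.0013] [0.846  0.1328 0.5164] [-0.5105 -0.0782  0.8563]
rack [[0.6025 0.3019 0.045 ]
 [0.6021 0.0804 0.045 ]
 [0.5445 0.0816 0.045 ]
 [0.5466 0.3025 0.045 ]] [np.float64(0.22149633497790103), np.float64(0.05760171607574392), np.float64(0.22098891504506304), np.float64(0.055858794065994574)]
[[0.5458 0.3026 0.045 ]
 [0.545  0.0854 0.045 ]]
obj [[0.5752 0.2797 0.0948]
 [0.575  0.2219 0.0732]
 [0.575  0.164  0.0795]
 [0.5746 0.1061 0.0693]]
[[0.5741 0.2788 0.096 ]]
bottle [[0.5897 0.0104 0.0644]]
```

Sizes and heights agree with the given ones: face 158 x 82 mm, lean 31°, long objective's top at 0.095. I'll refine the face centre and yaw with the known heights, and compute the tool moves.

```bash
cat >> h.py <<'E'
from scipy.spatial.transform import Rotation as Ro
np.set_printoptions(precision=4,suppress=True)
def win():
    c=np.load('cam.npy'); C=c[:3];a=c[3]
    xc=np.array([np.cos(a),np.sin(a),0]);y=np.array([-np.sin(a),np.cos(a),0])
    z=-.5*xc+np.cos(np.pi/6)*np.array([0,0,1]);x=np.cross(y,z)
    return C-.035*y,np.c_[x,y,z]
def tool():
    s=bot.read_state();q=s['tool_rot'];return s['tcp_pos'],Ro.from_quat([q[1],q[2],q[3],q[0]]),s
def delta(p,Rt):
    p0,R0,s=tool(); print('now',p0,'gap',s['finger_gap'],'t',s['t'],'F',s['contact_force'],'q',s['qpos'])
    print('tool-frame shift mm',R0.inv().apply(np.array(p)-p0)*1e3,'turn deg',np.degrees((R0.inv()*Ro.from_matrix(Rt)).as_rotvec()))
E
python3 - <<'E'
from h import *
T=uz([(112,205),(595,140),(615,375),(148,450)],6.5,340,185)
S=uz([(180,240),(335,68),(502,195),(365,385)],6,300,180)
z=[.118,.118,.076,.076];out=[]
for n,p in(('top',T),('side',S)):
    c=np.array([plane(n,p[i:i+1],z[i])[0] for i in range(4)]);y=c[0]+c[3]-c[1]-c[2]
    a=np.arctan2(-y[0],y[1]);print(n,c.mean(0),np.degrees(a),[np.linalg.norm(c[i]-c[(i+1)%4]) for i in range(4)]);out.append(np.r_[c.mean(0),a])
o=np.mean(out,0);o[2]=.097;np.save('cam.npy',o);W,R=win();print(W,R)
Rt=R@np.diag([1,-1,-1.])   # tool x = window x, z=-n
K=W+R@[0,0,.0295]
for n,px in(('top',uz([(487,305)],6.5,340,185)),('side',uz([(412,125)],6,300,180))):
    print('knob rel window',R.T@(plane(n,px,K[2])[0]-W)*1e3)
for y,zz in((-.024,.08),(-.024,.014),(.037,.014)):
    delta(W+R@[0,y,zz],Rt)
E
```

```text
top [ 0.5572 -0.2445  0.097 ] 8.000636797864738 [np.float64(0.15812292261295852), np.float64(0.08159074588002176), np.float64(0.1568921731615074), np.float64(0.08464634132533837)]
side [ 0.5576 -0.239   0.097 ] 9.776408086049127 [np.float64(0.1559134723559787), np.float64(0.07934280648146949), np.float64(0.1579025898075007), np.float64(0.07955046468834483)]
[ 0.5628 -0.2763  0.097 ] [[ 0.8556 -0.1545 -0.494 ]
 [ 0.1338  0.988  -0.0773]
 [ 0.5     0.      0.866 ]]
knob rel window [-0.7317 -0.2544 29.9224]
knob rel window [ 2.3117  7.9669 28.1653]
now [ 0.2469 -0.4912  0.2307] gap 0.08539518503678703 t 0.1 F [-0.2434 -0.158  -0.2588] q [-1.105   0.0874  0.1752  1.6598 -0.      1.5708]
tool-frame shift mm [ -39.4288 -333.316    64.4287] turn deg [ 18.8391  25.9446 -70.4628]
now [ 0.2469 -0.4912  0.2307] gap 0.08539518503678703 t 0.1 F [-0.2434 -0.158  -0.2588] q [-1.105   0.0874  0.1752  1.6598 -0.      1.5708]
tool-frame shift mm [ -29.2747 -364.7374  121.5741] turn deg [ 18.8391  25.9446 -70.4628]
now [ 0.2469 -0.4912  0.2307] gap 0.08539518503678703 t 0.1 F [-0.2434 -0.158  -0.2588] q [-1.105   0.0874  0.1752  1.6598 -0.      1.5708]
tool-frame shift mm [ -87.3538 -383.3873  121.6393] turn deg [ 18.8391  25.9446 -70.4628]
```

Emit:
step_arm --commands '[{"turn":[2.36,3.24,-8.8],"jaw":0,"translation":[0,0,0]},{"turn":[2.36,3.24,-8.8],"jaw":0,"translation":[0,0,0]},{"turn":[2.36,3.24,-8.8],"jaw":0,"translation":[0,0,0]},{"turn":[2.36,3.24,-8.8],"jaw":0,"translation":[0,0,0]},{"turn":[2.36,3.24,-8.8],"jaw":0,"translation":[0,0,0]},{"turn":[2.36,3.24,-8.8],"jaw":0,"translation":[0,0,0]},{"turn":[2.36,3.24,-8.8],"jaw":0,"translation":[0,0,0]},{"turn":[2.36,3.24,-8.8],"jaw":0,"translation":[0,0,0]}]'

```text
t: 1.1
tcp_pos: [0.2468, -0.4912, 0.2312]
tool_rot: [-0.02, 0.963, 0.077, 0.259]
contact_force: [-0.3, -0.3, -0.2]
finger_gap: -0.0002
```

```bash
python3 - <<'E'
from h import *
W,R=win();Rt=R@np.diag([1,-1,-1.])
delta(W+R@[0,-.026,.08],Rt)
E
```

```text
now [ 0.2468 -0.4912  0.2312] gap -0.00016448804724674985 t 1.1 F [-0.3407 -0.3034 -0.1576] q [-1.3682  0.0044  0.0155  1.5548  0.5255  0.0506]
tool-frame shift mm [ 231.996  -136.428   209.5687] turn deg [-0.0225 -0.1446  0.2338]
```

Emit:
step_arm --commands '[{"turn":[0,0,0],"jaw":0,"translation":[38,0,0]}]'

```text
refused, shift out of range in row 1
```

Emit:
step_arm --commands '[{"turn":[0,0,0],"jaw":0,"translation":[0.033,-0.0195,0.03]},{"turn":[0,0,0],"jaw":0,"translation":[0.033,-0.0195,0.03]},{"turn":[0,0,0],"jaw":0,"translation":[0.033,-0.0195,0.03]},{"turn":[0,0,0],"jaw":0,"translation":[0.033,-0.0195,0.03]},{"turn":[0,0,0],"jaw":0,"translation":[0.033,-0.0195,0.03]},{"turn":[0,0,0],"jaw":0,"translation":[0.033,-0.0195,0.03]},{"turn":[0,0,0],"jaw":0,"translation":[0.033,-0.0195,0.03]},{"turn":[0,0,0],"jaw":0,"translation":[0,0,0]}]'

```text
t: 2.1
tcp_pos: [0.5288, -0.307, 0.1636]
tool_rot: [-0.021, 0.963, 0.076, 0.258]
contact_force: [-0.1, -0.1, -0.4]
finger_gap: -0.0001
```

```bash
python3 - <<'E'
from h import *
W,R=win();Rt=R@np.diag([1,-1,-1.])
delta(W+R@[0,-.026,.014],Rt)
p,_,_=tool()
for n in('side','top'):
    im=bot.snapshot(n);u=proj(n,[p])[0];print(n,u)
    x0,y0=(np.clip(u-[60,50],0,[519,379])).astype(int);print(x0,y0)
    cv2.imwrite(f'pics/{n}1.png',cv2.resize(im[y0:y0+100,x0:x0+120],None,fx=6,fy=6,interpolation=cv2.INTER_CUBIC))
E
```

```text
now [ 0.5288 -0.307   0.1636] gap -5.319627268501971e-05 t 2.1 F [-0.0703 -0.0544 -0.3966] q [-0.7041 -0.1438 -0.2712  1.0856  0.3899  0.7803]
tool-frame shift mm [-0.0653  1.0954 62.8091] turn deg [-0.1665  0.0384  0.1058]
side [385.2171 178.9978]
325 128
top [431.8339 236.0145]
371 186
```

View pics/side1.png

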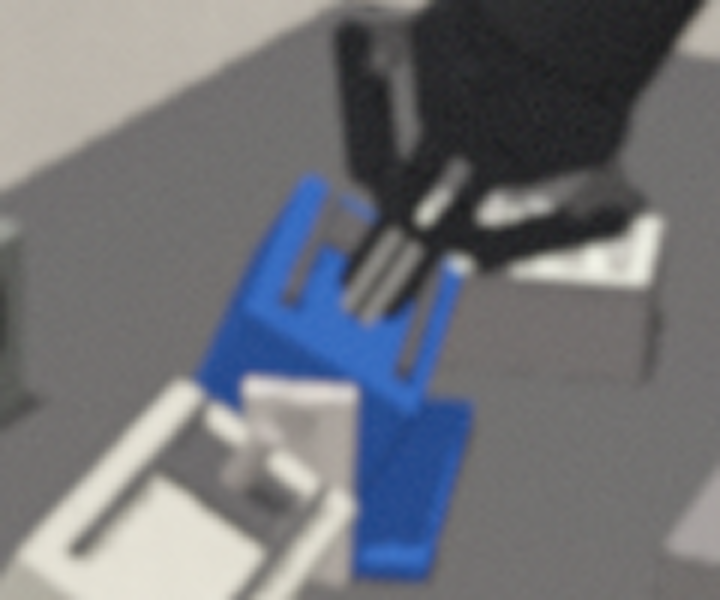

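View pics/top1.png

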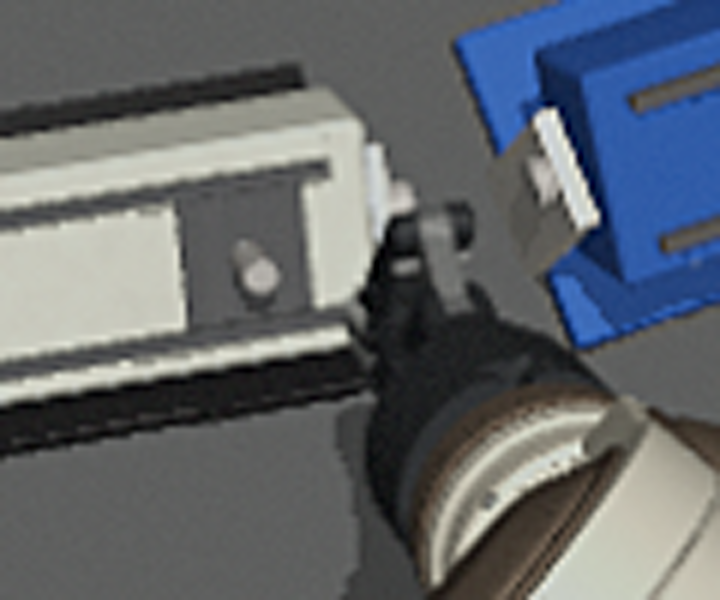

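The fingertips project where they appear in the side view (zoomed about 362,306), and they are clear of the knob on its -y side. Next I descend.

Emit:
step_arm --commands '[{"turn":[0,0,0],"jaw":0,"translation":[0,0,0.03]},{"turn":[0,0,0],"jaw":0,"translation":[0,0,0.02]},{"turn":[0,0,0],"jaw":0,"translation":[0,0,0.01]},{"turn":[0,0,0],"jaw":0,"translation":[0,0,0]}]'

```text
t: 2.7
tcp_pos: [0.5566, -0.3055, 0.1128]
tool_rot: [-0.02, 0.963, 0.074, 0.258]
contact_force: [-0.5, -0.7, -0.0]
finger_gap: 0.0001
```

```bash
python3 - <<'E'
from h import *
W,R=win();Rt=R@np.diag([1,-1,-1.])
delta(W+R@[0,.037,.014],Rt)
p,_,_=tool()
for n in('side','top'):
    im=bot.snapshot(n);u=proj(n,[p])[0];print(n,u)
    x0,y0=(np.clip(u-[60,50],0,[519,379])).astype(int);print(x0,y0)
    cv2.imwrite(f'pics/{n}2.png',cv2.resize(im[y0:y0+100,x0:x0+120],None,fx=6,fy=6,interpolation=cv2.INTER_CUBIC))
E
```

```text
now [ 0.5566 -0.3055  0.1128] gap 0.0001411826373359943 t 2.7 F [-0.4653 -0.6502 -0.0367] q [-0.667  -0.0874 -0.3202  0.9634  0.3746  0.8223]
tool-frame shift mm [  1.201  -64.8808   4.9579] turn deg [ 0.0219  0.0099 -0.098 ]
side [372.8643 198.1125]
312 148
top [426.2413 228.1156]
366 178
```

View pics/side2.png

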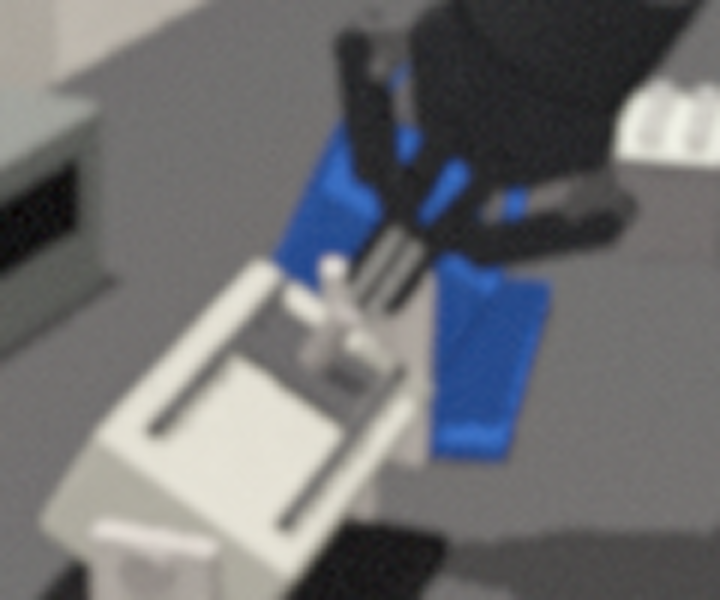

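View pics/top2.png

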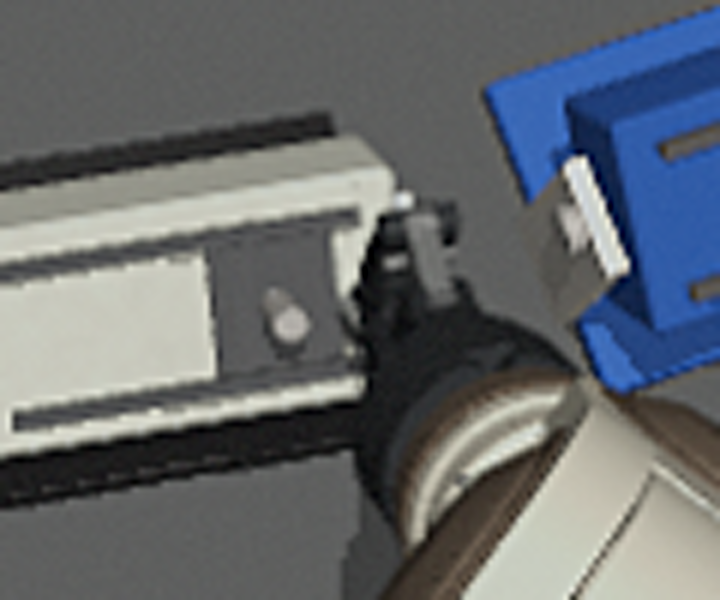

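The tips sit beside the knob at mid-height. I lower 3 mm and push.

Emit:
step_arm --commands '[{"turn":[0,0,0],"jaw":0,"translation":[0.001,0,0.003]},{"turn":[0,0,0],"jaw":0,"translation":[0,-0.008,0]},{"turn":[0,0,0],"jaw":0,"translation":[0,-0.008,0]},{"turn":[0,0,0],"jaw":0,"translation":[0,-0.008,0]},{"turn":[0,0,0],"jaw":0,"translation":[0,-0.008,0]},{"turn":[0,0,0],"jaw":0,"translation":[0,-0.008,0]},{"turn":[0,0,0],"jaw":0,"translation":[0,-0.008,0]},{"turn":[0,0,0],"jaw":0,"translation":[0,-0.006,0]},{"turn":[0,0,0],"jaw":0,"translation":[0,-0.003,0]},{"turn":[0,0,0],"jaw":0,"translation":[0,0,0]}]'

```text
t: 4.05
tcp_pos: [0.5508, -0.248, 0.111]
tool_rot: [-0.02, 0.963, 0.075, 0.258]
contact_force: [-0.3, 0.0, -0.1]
finger_gap: 0.0001
```

```bash
python3 - <<'E'
from h import *
W,R=win();Rt=R@np.diag([1,-1,-1.])
delta(W+R@[0,.037,.014],Rt)
for n in('side','top'):
    im=bot.snapshot(n);u=proj(n,[W])[0];print(n,u)
    x0,y0=(np.clip(u-[60,50],0,[519,379])).astype(int);print(x0,y0)
    cv2.imwrite(f'pics/{n}3.png',cv2.resize(im[y0:y0+100,x0:x0+120],None,fx=6,fy=6,interpolation=cv2.INTER_CUBIC))
E
```

```text
now [ 0.5508 -0.248   0.111 ] gap 0.00014771390764878334 t 4.05 F [-0.2843  0.0228 -0.0702] q [-0.5826 -0.1903 -0.4184  0.9385  0.3435  0.9046]
tool-frame shift mm [-0.5216 -7.1154  1.841 ] turn deg [-0.0095 -0.0384 -0.0307]
side [364.0108 208.7764]
304 158
top [411.1916 227.046 ]
351 177
```

View pics/side3.png

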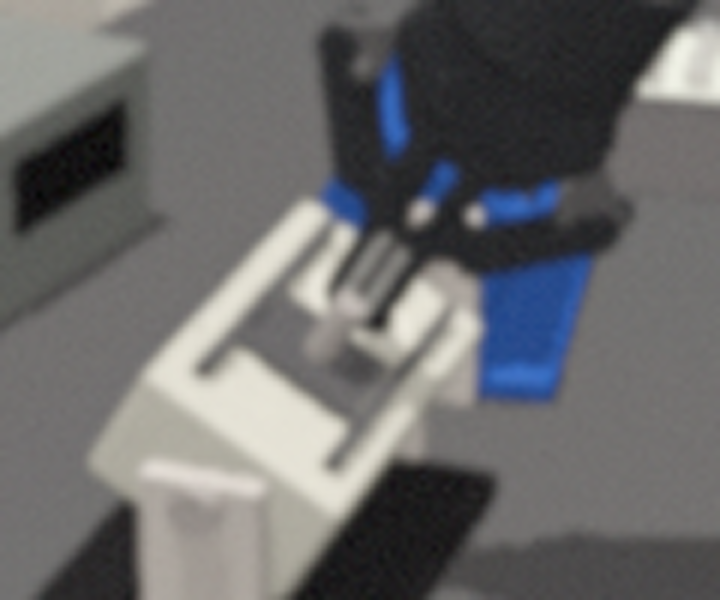

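View pics/top3.png

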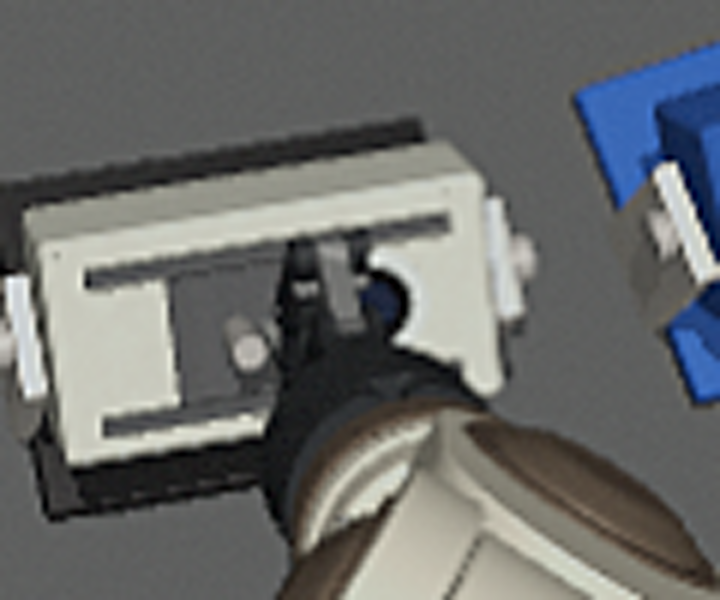

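The window is partly uncovered. By the plate's edge the shutter is about 43 mm open, so it needs about 12 mm more. I'll push gently and watch the force.

Emit:
step_arm --commands '[{"turn":[0,0,0],"jaw":0,"translation":[0,-0.004,0]},{"turn":[0,0,0],"jaw":0,"translation":[0,-0.004,0]},{"turn":[0,0,0],"jaw":0,"translation":[0,-0.002,0]}]'

```text
t: 4.53
tcp_pos: [0.5495, -0.2412, 0.1113]
tool_rot: [-0.017, 0.963, 0.073, 0.258]
contact_force: [8.3, -21.8, -7.7]
finger_gap: 0.0004
```

Emit:
step_arm --commands '[{"turn":[0,0,0],"jaw":0,"translation":[0,-0.0015,0]},{"turn":[0,0,0],"jaw":0,"translation":[0,0,0]}]'

```text
t: 4.78
tcp_pos: [0.5495, -0.2411, 0.1113]
tool_rot: [-0.015, 0.963, 0.073, 0.258]
contact_force: [8.9, -23.5, -8.8]
finger_gap: -0.0001
```

The force has risen to 23 N, so the shutter is at its stop. I back off, lift and look.

Emit:
step_arm --commands '[{"turn":[0,0,0],"jaw":0,"translation":[0,0.007,0]},{"turn":[0,0,0],"jaw":0,"translation":[0,0.008,-0.02]},{"turn":[0,0,0],"jaw":0,"translation":[0,0,-0.055]},{"turn":[0,0,0],"jaw":0,"translation":[0,0,-0.055]},{"turn":[0,0,0],"jaw":0,"translation":[0,0,-0.055]},{"turn":[0,0,0],"jaw":0,"translation":[0,0,-0.055]},{"turn":[0,0,0],"jaw":0.085,"translation":[0,0,-0.03]},{"turn":[0,0,0],"jaw":0.085,"translation":[0,0,0]}]'

```text
t: 5.78
tcp_pos: [0.4176, -0.2729, 0.3473]
tool_rot: [-0.019, 0.963, 0.074, 0.26]
contact_force: [0.9, -1.0, -0.4]
finger_gap: 0.0355
```

```bash
python3 - <<'E'
from h import *
W,R=win()
L=np.array([.575,.279,.15]);delta(L,np.array([[1,0,0],[0,-1,0],[0,0,-1.]]))
for n in('side','top'):
    im=bot.snapshot(n);u=proj(n,[W])[0];cv2.imwrite(f'pics/{n}4f.png',im)
    x0,y0=(np.clip(u-[60,50],0,[519,379])).astype(int);print(n,u,x0,y0)
    cv2.imwrite(f'pics/{n}4.png',cv2.resize(im[y0:y0+100,x0:x0+120],None,fx=6,fy=6,interpolation=cv2.INTER_CUBIC))
E
```

```text
now [ 0.4176 -0.2729  0.3473] gap 0.03554009375839579 t 5.775 F [ 0.8868 -1.0452 -0.3972] q [-0.8173 -0.3215 -0.0535  1.5194  0.4261  0.669 ]
tool-frame shift mm [ 108.9552 -521.9685  289.8795] turn deg [ -2.1548 -30.1214   8.6248]
side [364.0108 208.7764] 304 158
top [411.1916 227.046 ] 351 177
```

View pics/side4.png

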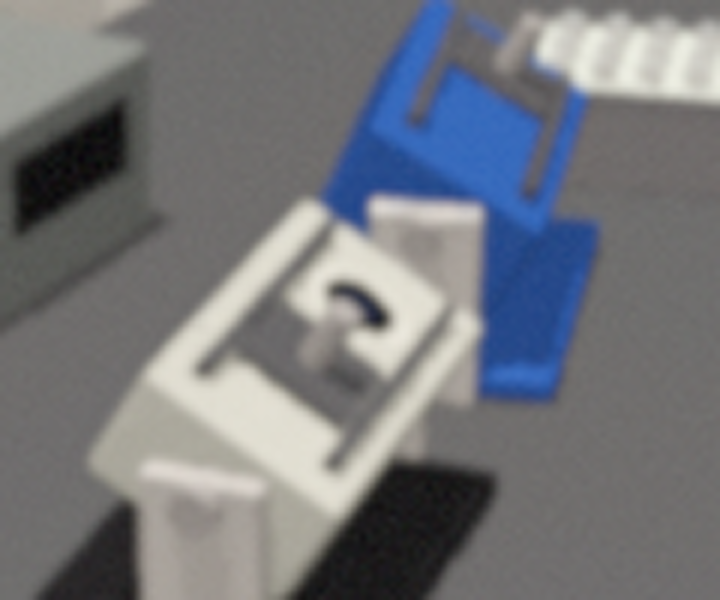

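View pics/top4.png

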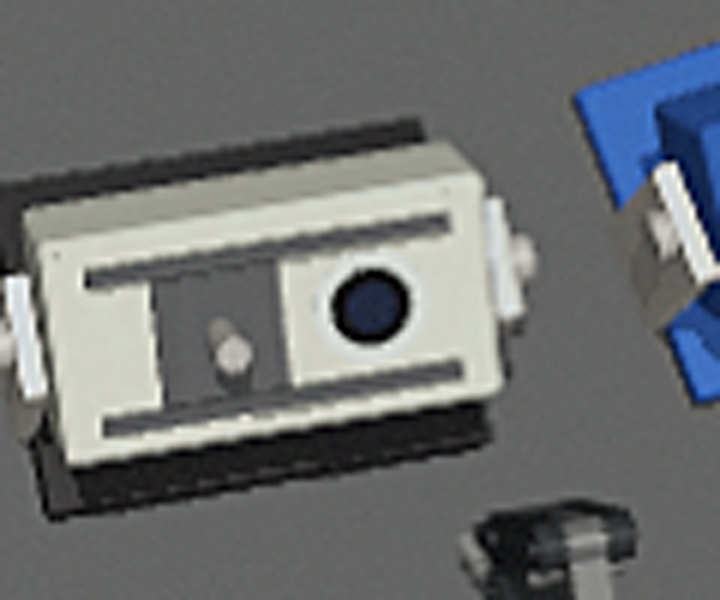

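The shutter is open: window centre at zoomed (371,306), plate centre about 52–53 mm away, and the knob at the stop. Next I refine the window from its disc, then turn the tool upright.

Emit:
step_arm --commands '[{"turn":[-0.72,-10.04,2.87],"jaw":0.085,"translation":[0,0,0]},{"turn":[-0.72,-10.04,2.87],"jaw":0.085,"translation":[0,0,0]},{"turn":[-0.72,-10.04,2.87],"jaw":0.085,"translation":[0,0,0]},{"turn":[0,0,0],"jaw":0.085,"translation":[0,0,0]}]'

```text
t: 6.38
tcp_pos: [0.4205, -0.272, 0.3401]
tool_rot: [-0.003, 1.0, 0.002, -0.005]
contact_force: [0.9, 0.3, 0.5]
finger_gap: 0.0853
```

```bash
python3 - <<'E'
from h import *
W,R=win()
im=cv2.imread('pics/top4f.png');m=(im.max(2)<75).astype(np.uint8);n,l,st,c=cv2.connectedComponentsWithStats(m)
for i in range(1,n):
    if abs(c[i]-[412.5,227.5]).max()<6 and st[i,4]>60:
        print(c[i],st[i]);X=plane('top',[c[i]],.097)[0];print(X,W,'in window frame mm',R.T@(X-W)*1e3)
delta([.575,.279,.17],np.array([[1,0,0],[0,-1,0],[0,0,-1.]]))
E
```

```text
[412.2419 227.5887] [406 222  13  12 124]
[ 0.5616 -0.2785  0.097 ] [ 0.5628 -0.2763  0.097 ] in window frame mm [-1.3199 -1.9774  0.762 ]
now [ 0.4205 -0.272   0.3401] gap 0.08532104479020855 t 6.375 F [0.9466 0.2973 0.4804] q [-0.574   0.0527  0.3569  1.8878 -0.0003  0.9925]
tool-frame shift mm [ 158.751  -549.1582  172.0833] turn deg [-0.3864  0.6265  0.2457]
```

Emit:
step_arm --commands '[{"turn":[0,0,0],"jaw":0.085,"translation":[0.016,-0.055,0.017]},{"turn":[0,0,0],"jaw":0.085,"translation":[0.016,-0.055,0.017]},{"turn":[0,0,0],"jaw":0.085,"translation":[0.016,-0.055,0.017]},{"turn":[0,0,0],"jaw":0.085,"translation":[0.016,-0.055,0.017]},{"turn":[0,0,0],"jaw":0.085,"translation":[0.016,-0.055,0.017]},{"turn":[0,0,0],"jaw":0.085,"translation":[0.016,-0.055,0.017]},{"turn":[0,0,0],"jaw":0.085,"translation":[0.016,-0.055,0.017]},{"turn":[0,0,0],"jaw":0.085,"translation":[0.016,-0.055,0.017]},{"turn":[0,0,0],"jaw":0.085,"translation":[0.016,-0.055,0.017]},{"turn":[0,0,0],"jaw":0.085,"translation":[0.016,-0.055,0.017]},{"turn":[0,0,0],"jaw":0.085,"translation":[0,0,0]}]'

```text
t: 7.75
tcp_pos: [0.5756, 0.2808, 0.1723]
tool_rot: [-0.001, 1.0, 0.003, -0.003]
contact_force: [0.1, -0.5, -0.6]
finger_gap: 0.0848
```

```bash
python3 - <<'E'
from h import *
c=np.load('cam.npy');W,R=win();c[:3]+=R@[-.0007,-.0013,0];c[2]=.097;np.save('cam.npy',c);print(win()[0])
delta([.575,.279,.055],np.array([[1,0,0],[0,-1,0],[0,0,-1.]]))
for n in('side','top'):
    im=bot.snapshot(n);u=proj(n,[[.575,.279,.096]])[0]
    x0,y0=(np.clip(u-[60,60],0,[519,379])).astype(int);print(n,u,x0,y0)
    cv2.imwrite(f'pics/{n}5.png',cv2.resize(im[y0:y0+100,x0:x0+120],None,fx=6,fy=6,interpolation=cv2.INTER_CUBIC))
E
```

```text
[ 0.5624 -0.2777  0.097 ]
now [0.5756 0.2808 0.1723] gap 0.08482198969103182 t 7.75 F [ 0.1069 -0.5213 -0.6221] q [0.4517 0.299  0.3066 1.5827 0.0051 2.0171]
tool-frame shift mm [  0.129    2.1498 117.2465] turn deg [-0.1589  0.346   0.3058]
side [173.9973 348.6557] 113 288
top [151.328  224.2133] 91 164
```

View pics/side5.png

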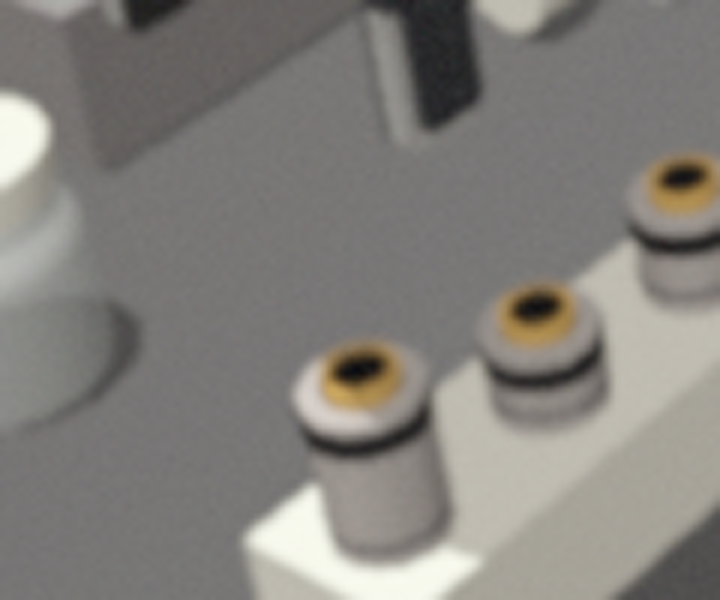

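View pics/top5.png

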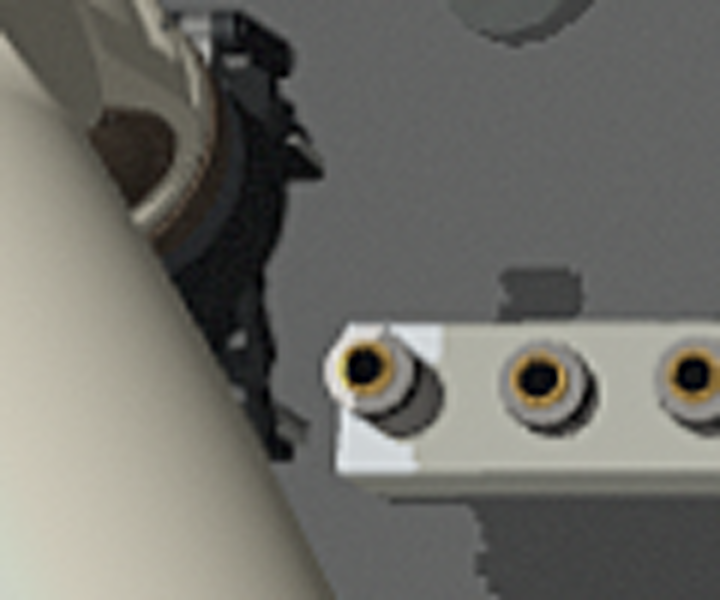

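The long objective's thread is where predicted to within 2 mm in both views, and the jaws are open above it. I descend in stages.

Emit:
step_arm --commands '[{"turn":[0,0.3,0.3],"jaw":0.085,"translation":[0,0.001,0.03]},{"turn":[0,0,0],"jaw":0.085,"translation":[0,0,0.03]},{"turn":[0,0,0],"jaw":0.085,"translation":[0,0,0.025]},{"turn":[0,0,0],"jaw":0.085,"translation":[0,0,0.02]},{"turn":[0,0,0],"jaw":0.085,"translation":[0,0,0.014]},{"turn":[0,0,0],"jaw":0.085,"translation":[0,0,0]}]'

```text
t: 8.6
tcp_pos: [0.5765, 0.2767, 0.0561]
tool_rot: [-0.001, 1.0, -0.002, 0.001]
contact_force: [-0.8, 0.4, -0.4]
finger_gap: 0.085
```

Emit:
step_arm --commands '[{"turn":[0,0,0],"jaw":0.05,"translation":[0,0,0]},{"turn":[0,0,0],"jaw":0.04,"translation":[0,0,0]},{"turn":[0,0,0],"jaw":0.036,"translation":[0,0,0]},{"turn":[0,0,0],"jaw":0.036,"translation":[0,0,0]}]'

```text
t: 9.1
tcp_pos: [0.5769, 0.2774, 0.0568]
tool_rot: [-0.001, 1.0, -0.002, 0.001]
contact_force: [-0.1, 0.7, 0.9]
finger_gap: 0.0363
```

```bash
python3 - <<'E'
from h import *
delta([.575,.28,.053],np.array([[1,0,0],[0,-1,0],[0,0,-1.]]))
for n in('side','top'):
    im=bot.snapshot(n);u=proj(n,[[.575,.279,.096]])[0]
    x0,y0=(np.clip(u-[60,60],0,[519,379])).astype(int);print(n,u,x0,y0)
    cv2.imwrite(f'pics/{n}6.png',cv2.resize(im[y0:y0+100,x0:x0+120],None,fx=6,fy=6,interpolation=cv2.INTER_CUBIC))
E
```

```text
now [0.5769 0.2774 0.0568] gap 0.036277268237397346 t 9.1 F [-0.1304  0.6817  0.8595] q [0.4477 0.2998 0.0851 1.3526 0.0009 2.0225]
tool-frame shift mm [-1.9295 -2.6198  3.7518] turn deg [-0.1329 -0.1522 -0.2302]
side [173.9973 348.6557] 113 288
top [151.328  224.2133] 91 164
```

View pics/side6.png

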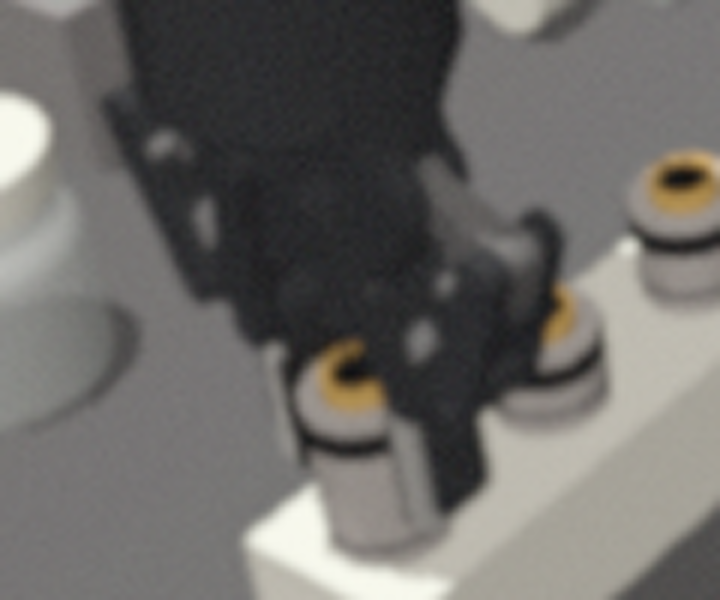

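The jaws straddle the barrel. A small adjustment, then close.

Emit:
step_arm --commands '[{"turn":[0,0,0],"jaw":0.036,"translation":[-0.001,-0.0025,0.003]},{"turn":[0,0,0],"jaw":0.02,"translation":[0,0,0]},{"turn":[0,0,0],"jaw":0.02,"translation":[0,0,0]},{"turn":[0,0,0],"jaw":0.02,"translation":[0,0,0]},{"turn":[0,0,0],"jaw":0.02,"translation":[0,0,0]}]'

```text
t: 9.82
tcp_pos: [0.5757, 0.2797, 0.0533]
tool_rot: [-0.001, 1.0, -0.002, 0.001]
contact_force: [-0.4, 0.5, -2.3]
finger_gap: 0.0307
```

Gripped (31 mm gap). I lift straight up.

Emit:
step_arm --commands '[{"turn":[0,0,0],"jaw":0.01,"translation":[0,0,-0.005]},{"turn":[0,0,0],"jaw":0.01,"translation":[0,0,-0.015]},{"turn":[0,0,0],"jaw":0.01,"translation":[0,0,-0.02]},{"turn":[0,0,0],"jaw":0.01,"translation":[0,0,-0.03]},{"turn":[0,0,0],"jaw":0.01,"translation":[0,0,-0.04]},{"turn":[0,0,0],"jaw":0.01,"translation":[0,0,-0.05]},{"turn":[0,0,0],"jaw":0.01,"translation":[0,0,-0.04]},{"turn":[0,0,0],"jaw":0.01,"translation":[0,0,0]},{"turn":[0,0,0],"jaw":0.01,"translation":[0,0,0]}]'

```text
t: 10.95
tcp_pos: [0.5753, 0.2793, 0.2531]
tool_rot: [-0.001, 1.0, -0.002, 0.001]
contact_force: [0.5, 0.2, -2.9]
finger_gap: 0.0308
```

```bash
python3 - <<'E'
from h import *
W,R=win();Rt=R@np.diag([1,-1,-1.])
p,_,_=tool();delta(W+R@[0,0,.25],Rt)
for n in('side','top'):
    im=bot.snapshot(n);u=proj(n,[p])[0]
    x0,y0=(np.clip(u-[60,40],0,[519,379])).astype(int);print(n,u,x0,y0)
    cv2.imwrite(f'pics/{n}7.png',cv2.resize(im[y0:y0+100,x0:x0+120],None,fx=6,fy=6,interpolation=cv2.INTER_CUBIC))
E
```

```text
now [0.5753 0.2793 0.2531] gap 0.03079805939856948 t 10.95 F [ 0.4731  0.1986 -2.8717] q [0.4515 0.3228 0.4941 1.7393 0.0009 2.0265]
tool-frame shift mm [-133.8891  576.7267  -61.8688] turn deg [ 2.2847 29.808  -8.9452]
side [154.4424 256.0031] 94 216
top [127.0235 205.012 ] 67 165
```

View pics/side7.png

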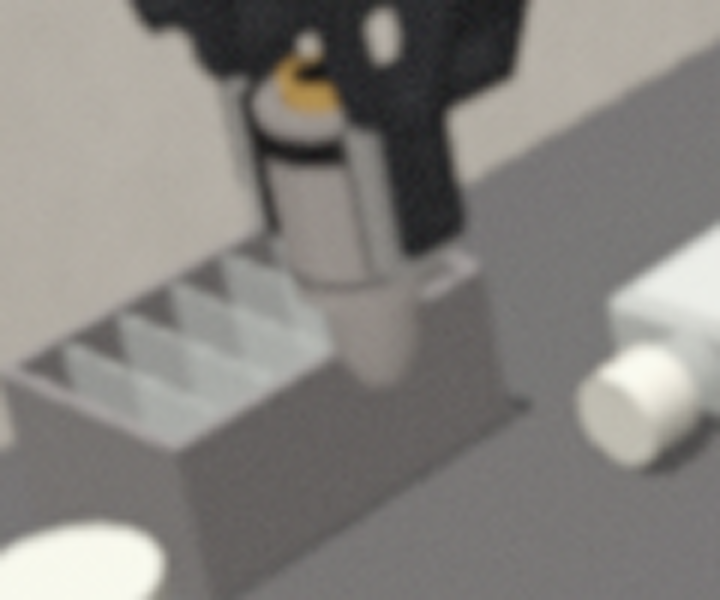

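```bash
python3 - <<'E'
from h import *
p=np.array([.5753,.2793,.2531]);o,_,s=tool();print(o)
for n,x0,y0 in(('side',94,216),('top',67,165)):
    X=[p+[0,0,-.033],p+[0,0,-.008],p+[0,0,.038],p+[0,0,.043]]
    print(n,'nose,shoulder,barrel top,thread top',(proj(n,X)-[x0,y0]+.5)*6-.5)
E
```

```text
[0.575  0.2791 0.252 ]
side nose,shoulder,barrel top,thread top [[391.0759 369.7134]
 [371.4939 273.9448]
 [334.0513  88.6453]
 [329.8693  67.7662]]
top nose,shoulder,barrel top,thread top [[396.1682 269.1848]
 [370.8564 249.2168]
 [321.3729 210.1332]
 [315.7523 205.6898]]
```

View pics/top7.png

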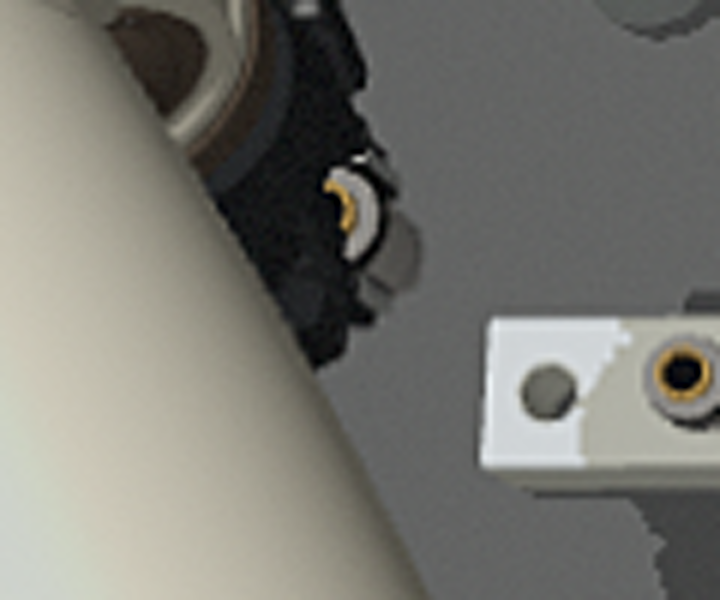

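The objective is held upright and centred (thread and nose seen along one vertical line, offsets within calibration error). Next I turn it to the window's direction.

Emit:
step_arm --commands '[{"turn":[0.76,9.94,-2.98],"jaw":0.01,"translation":[0,0,0]},{"turn":[0.76,9.94,-2.98],"jaw":0.01,"translation":[0,0,0]},{"turn":[0.76,9.94,-2.98],"jaw":0.01,"translation":[0,0,0]},{"turn":[0,0,0],"jaw":0.01,"translation":[0,0,0]}]'

```text
t: 11.55
tcp_pos: [0.5706, 0.2774, 0.2476]
tool_rot: [-0.019, 0.964, 0.075, 0.253]
contact_force: [0.8, -0.5, -2.6]
finger_gap: 0.0312
```

```bash
python3 - <<'E'
from h import *
W,R=win();Rt=R@np.diag([1,-1,-1.])
delta(W+R@[0,0,.2],Rt)
E
```

```text
now [0.5706 0.2774 0.2476] gap 0.031184162987537185 t 11.55 F [ 0.82   -0.5086 -2.6407] q [ 0.5352 -0.1957 -0.1654  1.1198 -0.1849  1.9046]
tool-frame shift mm [-158.5041  547.1638 -113.7211] turn deg [0.1126 0.6071 0.0707]
```

Emit:
step_arm --commands '[{"turn":[0,0.3,0],"jaw":0.01,"translation":[-0.0132,0.0456,-0.0095]},{"turn":[0,0.3,0],"jaw":0.01,"translation":[-0.0132,0.0456,-0.0095]},{"turn":[0,0,0],"jaw":0.01,"translation":[-0.0132,0.0456,-0.0095]},{"turn":[0,0,0],"jaw":0.01,"translation":[-0.0132,0.0456,-0.0095]},{"turn":[0,0,0],"jaw":0.01,"translation":[-0.0132,0.0456,-0.0095]},{"turn":[0,0,0],"jaw":0.01,"translation":[-0.0132,0.0456,-0.0095]},{"turn":[0,0,0],"jaw":0.01,"translation":[-0.0132,0.0456,-0.0095]},{"turn":[0,0,0],"jaw":0.01,"translation":[-0.0132,0.0456,-0.0095]},{"turn":[0,0,0],"jaw":0.01,"translation":[-0.0132,0.0456,-0.0095]},{"turn":[0,0,0],"jaw":0.01,"translation":[-0.0132,0.0456,-0.0095]},{"turn":[0,0,0],"jaw":0.01,"translation":[-0.0132,0.0456,-0.0095]},{"turn":[0,0,0],"jaw":0.01,"translation":[-0.0132,0.0456,-0.0095]}]'

```text
t: 13.05
tcp_pos: [0.4676, -0.294, 0.2735]
tool_rot: [-0.021, 0.962, 0.073, 0.261]
contact_force: [-0.1, 0.5, -2.8]
finger_gap: 0.0304
```

Emit:
step_arm --commands '[{"turn":[0,0,0],"jaw":0.01,"translation":[0,0,0]},{"turn":[0,0,0],"jaw":0.01,"translation":[0,0,0]}]'

```text
t: 13.3
tcp_pos: [0.4679, -0.292, 0.2724]
tool_rot: [-0.021, 0.962, 0.073, 0.261]
contact_force: [-0.7, 0.2, -2.2]
finger_gap: 0.0307
```

```bash
python3 - <<'E'
from h import *
W,R=win();Rt=R@np.diag([1,-1,-1.])
delta(W+R@[0,0,.073],Rt)
E
```

```text
now [ 0.4679 -0.292   0.2724] gap 0.03066124936388511 t 13.3 F [-0.6905  0.2353 -2.157 ] q [-0.7682 -0.2595 -0.1584  1.3329  0.4158  0.723 ]
tool-frame shift mm [ -5.7304   0.6087 126.6211] turn deg [-0.0545 -0.3748 -0.2094]
```

Emit:
step_arm --commands '[{"turn":[0,-0.4,-0.2],"jaw":0.01,"translation":[-0.005,0.0005,0.025]},{"turn":[0,0,0],"jaw":0.01,"translation":[0,0,0.03]},{"turn":[0,0,0],"jaw":0.01,"translation":[0,0,0.03]},{"turn":[0,0,0],"jaw":0.01,"translation":[0,0,0.015]},{"turn":[0,0,0],"jaw":0.01,"translation":[0,0,0.01]},{"turn":[0,0,0],"jaw":0.01,"translation":[0,0,0]},{"turn":[0,0,0],"jaw":0.01,"translation":[0,0,0]}]'

```text
t: 14.18
tcp_pos: [0.5179, -0.2841, 0.1752]
tool_rot: [-0.019, 0.963, 0.076, 0.259]
contact_force: [0.2, -0.4, -2.7]
finger_gap: 0.0307
```

```bash
python3 - <<'E'
from h import *
W,R=win();Rt=R@np.diag([1,-1,-1.])
delta(W+R@[0,0,.073],Rt)
p,Ro_,_=tool();nose=p+Ro_.apply([0,0,.033]);sh=p+Ro_.apply([0,0,.008])
for n in('side','top'):
    im=bot.snapshot(n);u=proj(n,[W,nose,sh])
    x0,y0=(np.clip(u[0]-[60,60],0,[519,379])).astype(int);print(n,'win,nose,shoulder',(u-[x0,y0]+.5)*6-.5)
    cv2.imwrite(f'pics/{n}8.png',cv2.resize(im[y0:y0+100,x0:x0+120],None,fx=6,fy=6,interpolation=cv2.INTER_CUBIC))
E
```

```text
now [ 0.5179 -0.2841  0.1752] gap 0.030678290321573265 t 14.175 F [ 0.1915 -0.3972 -2.6585] q [-0.682  -0.2082 -0.306   1.1024  0.3806  0.8035]
tool-frame shift mm [-0.1627  0.5386 17.2187] turn deg [ 0.0604 -0.0721  0.1546]
side win,nose,shoulder [[365.3122 366.0069]
 [442.5257 253.1263]
 [478.1312 201.6715]]
top win,nose,shoulder [[367.5761 363.8392]
 [403.1732 412.1774]
 [420.381  434.9297]]
```

View pics/side8.png

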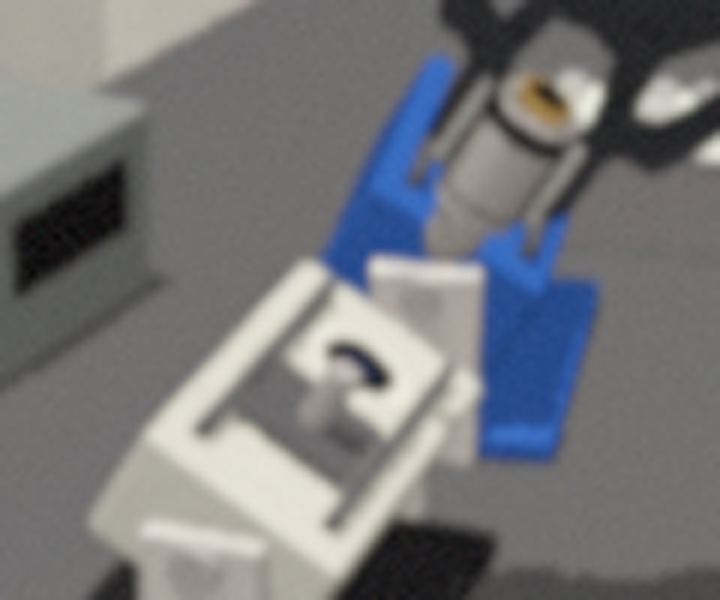

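View pics/top8.png

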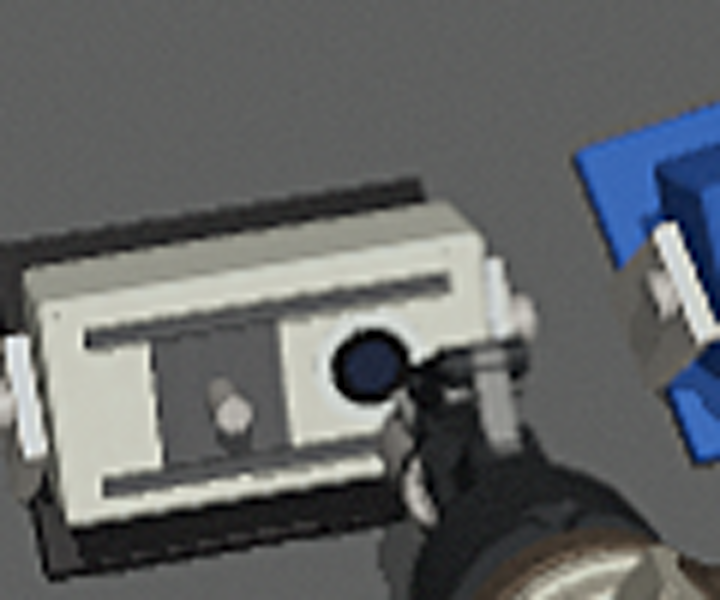

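The nose appears at (445,253) against the predicted (442,253). I'll check the window disc's projected outline against the visible arc.

```bash
python3 - <<'E'
from h import *
W,R=win();a=np.linspace(0,2*np.pi,60)
for n,x0,y0 in(('side',304,148),('top',351,167)):
    im=cv2.imread(f'pics/{n}8.png')
    for r in(.015,.021):
        c=W+np.c_[r*np.cos(a),r*np.sin(a),0*a]@R.T
        q=(proj(n,c)-proj(n,[W]))+proj(n,[W]); u=proj(n,[W])[0];x0,y0=(np.clip(u-[60,60],0,[519,379])).astype(int)
        cv2.polylines(im,[np.round((q-[x0,y0]+.5)*6-.5).astype(int)],True,(0,0,255),1)
    cv2.imwrite(f'pics/{n}9.png',im[200:500,200:560])
E
python3 -c "
import cv2,numpy as np
cv2.imwrite('pics/c9.png',np.hstack([cv2.imread('pics/side9.png'),cv2.imread('pics/top9.png')]))"
```

```text
(no output)
```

View pics/c9.png

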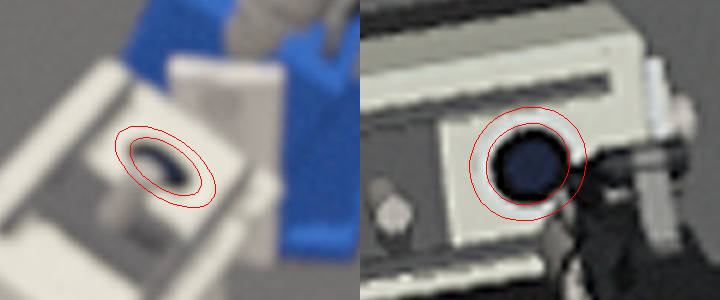

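The outline matches in the top view; in the side view the window sits about 2.5 mm farther to +y. Both are well within 10 mm. I make the final 17 mm approach.

Emit:
step_arm --commands '[{"turn":[0,0,0],"jaw":0.01,"translation":[0,0,0.006]},{"turn":[0,0,0],"jaw":0.01,"translation":[0,0,0.006]},{"turn":[0,0,0],"jaw":0.01,"translation":[0,0,0.005]},{"turn":[0,0,0],"jaw":0.01,"translation":[0,0,0]},{"turn":[0,0,0],"jaw":0.01,"translation":[0,0,0]},{"turn":[0,0,0],"jaw":0.01,"translation":[0,0,0]},{"turn":[0,0,0],"jaw":0.01,"translation":[0,0,0]}]'

```text
t: 15.15
tcp_pos: [0.5262, -0.2826, 0.1595]
tool_rot: [-0.02, 0.963, 0.076, 0.258]
contact_force: [0.2, 0.3, -2.8]
finger_gap: 0.0309
```

```bash
python3 - <<'E'
from h import *
W,R=win();Rt=R@np.diag([1,-1,-1.])
delta(W+R@[0,0,.073],Rt)
p,Ro_,_=tool();nose=p+Ro_.apply([0,0,.033]);print('nose in window mm',R.T@(nose-W)*1e3)
for n in('side','top'):
    im=bot.snapshot(n);u=proj(n,[W,nose])
    x0,y0=(np.clip(u[0]-[60,60],0,[519,379])).astype(int);print(n,'win,nose',(u-[x0,y0]+.5)*6-.5)
    cv2.imwrite(f'pics/{n}10.png',cv2.resize(im[y0:y0+100,x0:x0+120],None,fx=6,fy=6,interpolation=cv2.INTER_CUBIC));cv2.imwrite(f'pics/{n}10f.png',im)
E
```

```text
now [ 0.5262 -0.2826  0.1595] gap 0.030881082485111365 t 15.15 F [ 0.227   0.3395 -2.8303] q [-0.6689 -0.1936 -0.324   1.0659  0.3758  0.8164]
tool-frame shift mm [ 0.4024  0.7476 -0.569 ] turn deg [ 0.0268 -0.0302  0.1401]
nose in window mm [-0.3865  0.7309 39.4304]
side win,nose [[365.3122 366.0069]
 [418.8544 290.149 ]]
top win,nose [[367.5761 363.8392]
 [390.8504 398.2613]]
```

View pics/side10.png

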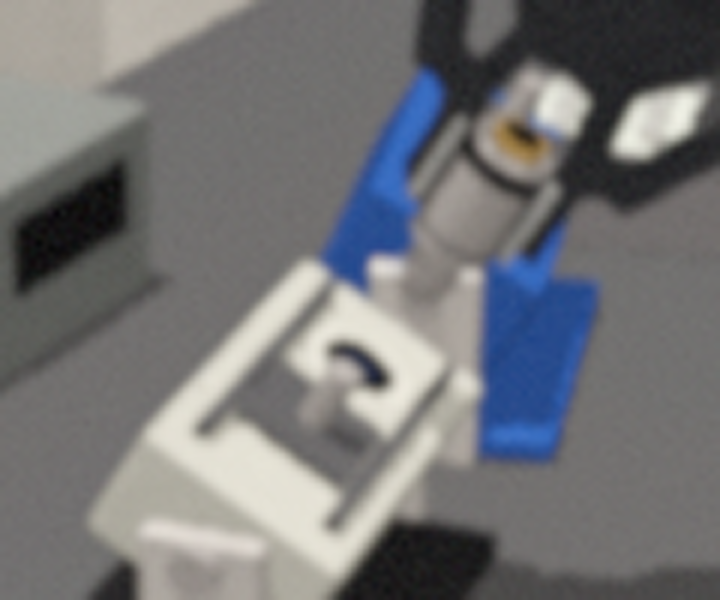

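View pics/top10f.png

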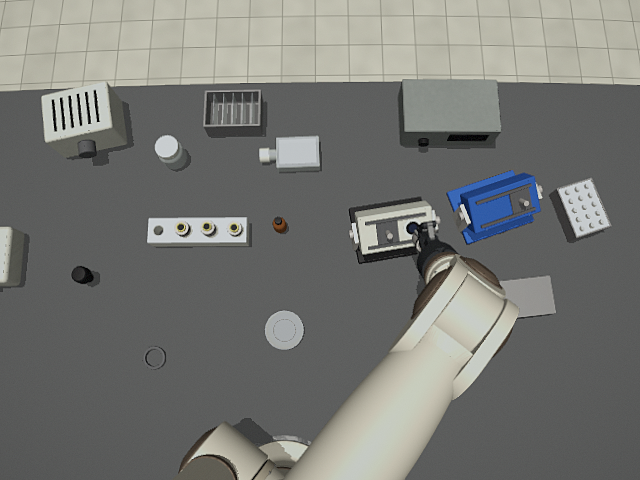

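The nose is at (424,293), on the window's axis within about 3 mm; the three other objectives and the bottle stand undisturbed. I nudge 1.5 mm along +y, settle and hand in.

Emit:
step_arm --commands '[{"turn":[0,0,0],"jaw":0.01,"translation":[0,-0.0015,0]},{"turn":[0,0,0],"jaw":0.01,"translation":[0,0,0]},{"turn":[0,0,0],"jaw":0.01,"translation":[0,0,0]},{"turn":[0,0,0],"jaw":0.01,"translation":[0,0,0]},{"turn":[0,0,0],"jaw":0.01,"translation":[0,0,0]},{"turn":[0,0,0],"jaw":0.01,"translation":[0,0,0]}]'

```text
t: 16.0
tcp_pos: [0.5259, -0.2811, 0.1593]
tool_rot: [-0.02, 0.963, 0.076, 0.258]
contact_force: [-0.4, 0.2, -1.7]
finger_gap: 0.0312
```

```bash
python3 - <<'E'
from h import *
W,R=win();p,Ro_,s=tool();nose=p+Ro_.apply([0,0,.033]);print('nose in window mm',R.T@(nose-W)*1e3,s['t'],s['finger_gap'],s['contact_force'],abs(s['joint_vel']).max())
print(bot.sign_off())
E
```

```text
nose in window mm [-0.5215  2.3105 39.2271] 16.0 0.031199810737290477 [-0.3662  0.2006 -1.6945] 0.0022560085366021836
the job is handed in; nothing more can be done
None
```

I opened the shutter, lifted the long objective out of the rack and handed the job in at 16.0 s, still holding it nose-first at the window. No verdict was reported.

- **Shutter:** I pushed the knob until the force rose to 23 N at the stop. The top view showed the plate about 52–53 mm from the window centre, against the 47 mm required.
- **Objective:** gripped at about 31 mm finger gap, with about 2–3 N on the wrist. The last computed nose position is 39 mm out from the window and 0.5 mm and 2.3 mm off its axis. The tool was within about 0.2° of square at the last check. The arm was still (joint speeds about 0.002 rad/s).
- **Rest of the scene:** the last full picture, just before the final 1.5 mm nudge, shows the other three objectives in the rack and the dropper bottle standing.
- **Disagreement:** the two cameras differed by about 3–5 mm on the window's position along the head. I aimed between them, inside the 10 mm tolerance. The nose position also assumes the objective did not slip in the grip, and the side view agreed with that to 1–2 mm.
- **Refused call:** I sent one move with its shift in millimetres; it was refused whole and nothing moved.

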